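# Stack the big handled tote on the base tray with corner guides

## Robot

A 6-joint arm with a two-finger parallel gripper is mounted at the origin on the work surface. World frame = base frame: x ahead of the robot, y to its left, z up, the work surface at z = 0. Lengths are in mm, angles in rad, forces in N, time in s.
With the tool pointing down it reaches from about 300 to 1000 mm from the base axis. Payload 5.1 kg.
Tool frame: the origin (TCP) lies midway between the tips of the shut fingers; the grasp point (between the pads) lies bot.tcp_to_grasp behind it (bot.tcp_to_grasp is the distance from the TCP to the grasp point, in mm); z points along the fingers, y is the line along which they close (so a half turn about z gives the same grasp; the last joint's range is limited). The gripper opens to 95 mm and grips with 3 to 60 N. Pads are 20 mm wide; open, the fingers measure 119 mm over their backs; the gripper's body (75 mm by 180 mm) begins 59 mm behind the grasp point.
Start: joints at [-1.39, 0.124, 1.65, -0, 1.367, -0.083], TCP at [169.456, -627.51, 214.656] pointing down, gripper open.
Joint ranges: [-2.61, 2.61], [-1.02, 2.33], [0.03, 2.71], [-1.35, 4.49], [0.32, 2.68], [-2.91, 2.91]. Speed limits (rad/s): [2.57, 2.57, 3.14, 3.14, 3.14, 3.14].

## Interface

Orientations are given as a rotation vector (axis times angle).
In Python, from rig import bot gives the robot as it stands. The module is installed in compiled form; this text tells all that it offers.
- The arm moves only by the tool jog_arm, never from a script. Its argument "moves" is a list of rows, each a list of 3 entries, a list of its own where there are three numbers: the shift along the tool's x, y, z in cm, then the turn, a rotation vector about the tool's x, y, z in rad, then the gripper's target within -1 to 1 (fully open at 1, half-way at 0, shut at -1). A call has 1 to 10 rows; each row shifts and turns the commanded pose from where the row before left it, along the tool's axes as they then stand; what a row does not reach is not made up. A row lasts 1/8 s, in which the tool goes at most 62.5 mm and 10.7 degrees, less where a joint would pass 70% of its speed; a pose out of reach is approached as far as the arm can. A call with a gripper value outside its range is refused whole. The fingers move at their own pace and stop on an object; "grip_force" is the grip in N (left out, the last holds). Time passes only in rows, so rows that do not move let the fingers close. It gives the time, the measured TCP pose, the force, the opening and the grip force at its end, in the units of the state.
- bot.sense(): the state, without advancing time (a new reading comes with each control period).
- bot.snapshot(name): name is "side" or "top" or "wrist"; returns a dict with "img" (420x560x3 uint8, red, green, blue), "mtx" (3x3 intrinsics, pixels), "R" (3x3) and "t" (3): a world point X has camera coordinates R X + t. Camera axes: x right, y down, z forward; pixel columns grow to the right and rows downward; lengths in mm; the calibration is good to about 2 mm. A picture is of the moment at which its call begins. There is no depth.
- bot.hand_in(): hands the job in; it is judged then, once.
Trained networks look in the newest picture that a camera, given by its name, has taken for a name from the list of things; names that differ only in an ending like _2 or _b are one class to them, and where a whole thing is asked for, a point or a joint stands for the part that bears it (a point fixed in the world has none). Each returns a list of dicts, best first, with "confidence" (0 to 1); they miss things now and then, are a little off and sometimes report something else, mostly with a low value. They report only what shows in the picture. A call takes as long as a camera call. They do not tell look-alikes from the thing itself.
- bot.recognise(camera, thing): "at" ([x, y, z] in mm, in world coordinates, good to about 4 mm: the middle of the surface that is visible of it).
- bot.trace(camera, thing): "pixels" (420x560 bool, what is visible of it).
- bot.pinpoint(camera, thing): "at" ([x, y, z] in mm, in world coordinates, good to about 4 mm: a listed point, or the origin of a listed thing).
The state is a dict: "t": time; "joint_pos": joint angles; "joint_velocities": joint speeds; "tau": joint torques, N m; "eef_pos": TCP position; "ee_rot": TCP orientation; "force": force on the tool from outside, world axes, zero at the start; "wrist_torque": the same for the moment, N m; "opening": opening from 0.0 (shut) to 1.0 (fully open); "finger_force": force on a finger pad.
Only numpy, scipy, OpenCV 4.12 (cv2) and the standard library are available. Lean on these libraries where they do the work, as an engineer would, in place of code of your own. Each camera call takes 0.05 s, during which the arm holds its last target. There are 200 camera calls.

## Task

Tidy the bench: pick up the larger of the two handled plywood totes by its dowel and stack it on the tray that has the four flared corner guides, so that its corners drop between the guides and it sits level, fully down on that tray's rim. Lower it into place, do not drop it, and let go. Leave the small tote and the plain tray where they are, and do not shove the base tray about.

Things in the scene. Friction and masses are not known exactly. Their poses are not given: they have to be found in the camera images.
- tote: Larger handled tote, to be stacked: open plywood box 150 (x) by 110 (y) mm, walls 40 high, 7 thick, 0.3 to 0.65 kg. End ears (40 wide, to 112 high) hold a straight wooden dowel 18 mm thick along its x over the middle, free length 136, centre line 92 mm above the underside. Same after half a turn. Flat underside. Origin: centre of the underside, z up.
- base_tray: Tray to stack on: plywood 166 (x) by 126 (y) mm, rim 50 high, 1.6 kg, loose, a few tools in it. Two steel guide plates at each corner rise to 72 mm, leaning outward: 158 x 118 clear at the rim, 184 x 144 at their tops, so a tote let in between slides home. Seated, the tote's underside is 50 mm above this origin, its x along this x (either way round). Origin: centre of underside, z up.
- small_tote: The other handled tote, same make but clearly smaller: 100 mm (x) by 76 mm (y), walls 34 mm high, dowel 16 mm thick with centre line 80 mm up, ears to 96 mm. Too small for the base tray; to be left alone. Origin: centre of the underside.
- plain_tray: A plain open plywood tray without handle or corner guides, 150 mm (x) by 110 mm (y) by 50 mm high, with a cardboard ring (tape roll) lying in it. To be left alone. Origin: centre of the underside.
There are look-alikes about, which are no part of the job. Leave any turquoise look-alike of the tote alone. Leave any pink look-alike of the base_tray alone.

How it is judged:
By the outcome, as a careful person would: the job done as asked, in the order asked, and still so for the second after the job is handed in, with the robot touching nothing.
It also fails if it takes over 48 s, if anything falls off the work surface, if the arm or the gripper's body presses on something with over 40 N, if the wrist force passes 120 N, or if a joint passes its speed limit or range.

## Working session

There is one attempt and no reset: what is moved stays moved. The work goes in short steps, Python scripts to look and compute and a tool call to move; the robot and the scene stay as the last step left them, time stands still between calls to the robot, and variables do not carry over. Pictures are saved under pics/ and viewed, at most 10 in all, crops included, and the job is handed in when it is done.

Besides the shell and the picture viewer there is one more tool, called after "Request:" as name(argument=value, ...), one argument or row to a line, values as JSON. jog_arm: Moves the arm, as the interface text tells. Its arguments: {"type":"object","properties":{"moves":{"type":"array","items":{"type":"array"}},"grip_force":{"type":"number"}},"required":["moves"]}

```bash
mkdir -p pics; python3 - <<'E'
from rig import bot
import cv2,numpy as np
s=bot.sense();print(s['t'],s['eef_pos'],s['ee_rot'],s['force'],bot.tcp_to_grasp)
for c in ['top','side']:
    d=bot.snapshot(c);cv2.imwrite(f'pics/{c}0.png',d['img'][:,:,::-1]);np.savez(f'pics/{c}0.npz',**d)
    print(c,(-d['R'].T@d['t']).round())
    for th in ['tote','base_tray','small_tote','plain_tray']:
        for r in bot.pinpoint(c,th): 
            X=np.array(r['at']);p=d['mtx']@(d['R']@X+d['t']);print(c,th,X.round(),round(r['confidence'],2),(p[:2]/p[2]).round())
E
```

```text
0.0 [ 169.33749315 -626.91086143  213.4075442 ] [-3.11228795e+00 -4.12885030e-01  1.98094641e-04] [-0.13078329  0.15923838  0.06144054] 18.8
top [ 308.  -21. 1515.]
top tote [ 681. -450.   -4.] 0.88 [412. 136.]
top tote [ 540. -146.   -6.] 0.6 [324. 180.]
top base_tray [238. 442.  -2.] 0.88 [149. 274.]
top base_tray [509. 404.  -3.] 0.81 [161. 192.]
top small_tote [ 487. -383.   -4.] 0.79 [395. 194.]
top plain_tray [556. 102.  -3.] 0.56 [250. 177.]
side [  173. -1049.  1122.]
side tote [ 540. -148.   -0.] 0.8 [328. 251.]
side tote [ 682. -453.    3.] 0.8 [417. 328.]
side base_tray [237. 446.   5.] 0.97 [200. 145.]
side base_tray [518. 402.  -3.] 0.87 [278. 143.]
side small_tote [ 484. -375.   -1.] 0.93 [334. 319.]
side plain_tray [559. 104.   2.] 0.97 [311. 193.]
```

View pics/top0.png

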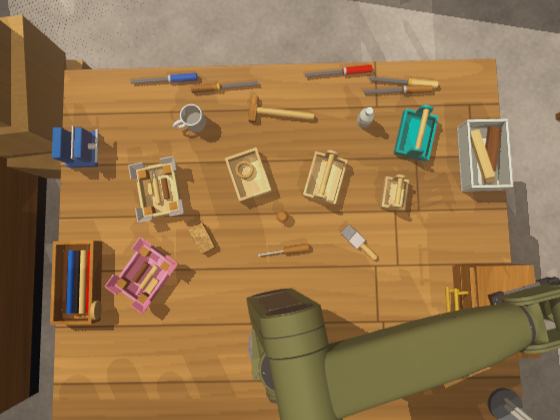

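View pics/side0.png

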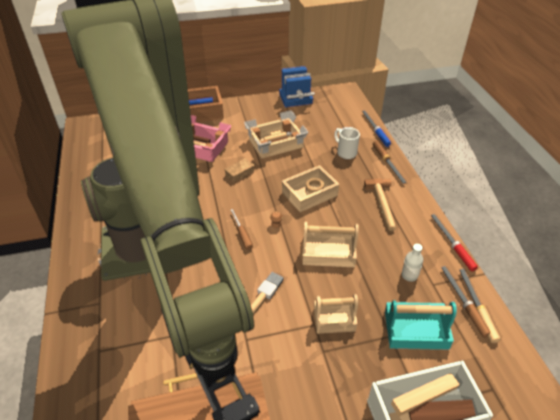

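Candidates for the tote in the top view are the plywood one at (326,178), the small plywood one at (395,193) and the turquoise look-alike at (416,135). I choose (326,178), which is plywood and clearly the larger. For the base tray there is plywood with steel guides at (157,190) and the pink look-alike at (143,274). I choose (157,190). The plain tray is at (249,174).

```bash
cat > h.py <<'E'
import numpy as np,cv2
from scipy.optimize import minimize
def proj(d,X):
    p=(np.asarray(X)@d['R'].T+d['t'])@d['mtx'].T; return p[:,:2]/p[:,2:]
def box(lx,ly,z): return [[sx*lx/2,sy*ly/2,z] for sx in(-1,1) for sy in(-1,1)]
# two pieces per model, each piece convex
TOTE=[box(150,110,0)+box(150,110,40), [[s*q,y,z] for s in(-1,1) for q in(75,68) for y in(-20,20) for z in(40,112)]]
TRAY=[box(166,126,0)+box(166,126,50)]
TRAYH=[box(166,126,0)+box(166,126,50)+[[sx*92,sy*45,72] for sx in(-1,1) for sy in(-1,1)]+[[sx*60,sy*72,72] for sx in(-1,1) for sy in(-1,1)]]
def place(m,x,y,a,z=0):
    c,s=np.cos(a),np.sin(a); return np.array(m)@np.array([[c,-s,0],[s,c,0],[0,0,1]]).T+[x,y,z]
def hullmask(d,model,p,S=4,z=0):
    P=np.concatenate([proj(d,place(m,*p,z)) for m in model]); im=np.zeros((420*S,560*S),np.uint8)
    cv2.fillConvexPoly(im,cv2.convexHull((P*S).astype(np.float32)).round().astype(int),1); return im
def fit(views,model,p0,S=4,z=0):
    T=[]
    for d,m in views:
        m=cv2.morphologyEx(m.astype(np.uint8),cv2.MORPH_OPEN,np.ones((3,3)))
        ys,xs=np.nonzero(m); c=[]
        for dx in(-.5,.5):
            for dy in(-.5,.5): c.append(np.c_[xs+dx,ys+dy])
        im=np.zeros((420*S,560*S),np.uint8)
        cv2.fillConvexPoly(im,cv2.convexHull((np.concatenate(c)*S).astype(np.float32)).round().astype(int),1);T.append(im)
    def cost(p):
        r=0
        for (d,_),t in zip(views,T):
            h=hullmask(d,model,p,S,z); r+=1-(h&t).sum()/(h|t).sum()
        return r/len(T)
    best=min((minimize(cost,[p0[0],p0[1],a],method='Nelder-Mead',options=dict(initial_simplex=[[p0[0],p0[1],a],[p0[0]+8,p0[1],a],[p0[0],p0[1]+8,a],[p0[0],p0[1],a+.2]],xatol=.02,fatol=1e-4)) for a in np.arange(0,np.pi,np.pi/6)),key=lambda r:r.fun)
    return best.x,best.fun
E
python3 - <<'E'
from rig import bot
from h import *
V={}
for c in ['top','side']: V[c]=dict(np.load(f'pics/{c}0.npz'))
for th,mod,p0 in [('tote',TOTE,(540,-147)),('base_tray',TRAYH,(513,403))]:
    vs=[]
    for c in V:
        u,v=proj(V[c],[[*p0,30]])[0].astype(int)
        for r in bot.trace(c,th):
            if r['pixels'][v-12:v+12,u-12:u+12].mean()>.3: vs.append((V[c],r['pixels']));print(c,r['confidence'],r['pixels'].sum());break
    for w in [vs]+[[x] for x in vs]: print(th,fit(w,mod,p0))
d=V['top']
a=cv2.resize(d['img'][110:240,110:240],None,fx=3,fy=3,interpolation=2);b=cv2.resize(d['img'][110:240,270:400],None,fx=3,fy=3,interpolation=2)
cv2.imwrite('pics/crop0.png',np.hstack([a,b])[:,:,::-1])
E
```

```text
top 0.95 1632
side 0.83 2040
tote (array([ 540.00058114, -146.99045564,    2.81783727]), np.float64(0.10315156134040915))
tote (array([ 5.42093578e+02, -1.45397148e+02, -2.94731152e-01]), np.float64(0.04307790008467405))
tote (array([ 5.36604626e+02, -1.53814118e+02, -3.06658608e-01]), np.float64(0.13326162005303444))
top 0.91 2333
side 0.65 1795
base_tray (array([5.12249188e+02, 4.03598643e+02, 1.83433987e-01]), np.float64(0.08485910563723276))
base_tray (array([5.15808625e+02, 4.05238063e+02, 1.70157537e-01]), np.float64(0.07439383639247676))
base_tray (array([5.11033011e+02, 4.00846894e+02, 2.10342747e-01]), np.float64(0.08828691785630705))
```

View pics/crop0.png

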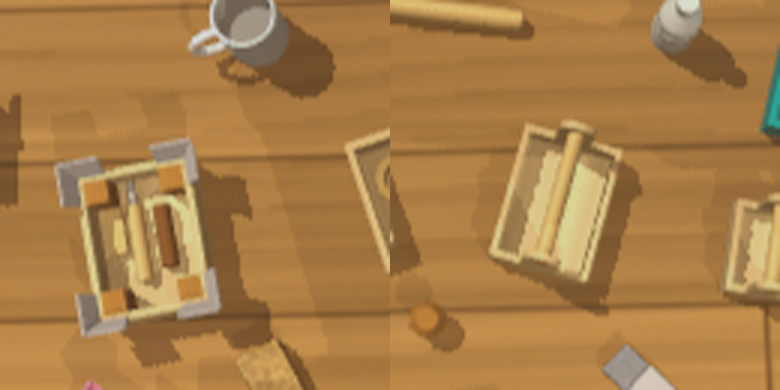

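The crop shows the right things. On the left is the plywood base tray with steel guides and tools in it. On the right is the large plywood tote, its dowel running from (575,130) to (540,250). That gives a yaw of about -0.29, which agrees with the fit.

Request:
jog_arm(
  moves=[
    [[4, -3, -0.8], [0, 0, 0], 1],
    [[4, -3, -0.8], [0, 0, 0], 1],
    [[4, -3, -0.8], [0, 0, 0], 1],
    [[4, -3, -0.8], [0, 0, 0], 1],
    [[4, -3, -0.8], [0, 0, 0], 1],
    [[4, -3, -0.8], [0, 0, 0], 1],
    [[4, -3, -0.8], [0, 0, 0], 1],
    [[4, -3, -0.8], [0, 0, 0], 1],
    [[4, -3, -0.8], [0, 0, 0], 1],
    [[4, -3, -0.8], [0, 0, 0], 1],
  ],
)

```text
t: 1.95
eef_pos: [478.2, -232.2, 295.2]
ee_rot: [3.114, 0.413, 0.001]
force: [1.1, 0.0, 0.5]
opening: 0.997
finger_force: 0.0
```

Request:
jog_arm(
  moves=[
    [[0, 0, 0], [0, 0, 0.14], 1],
    [[0, 0, 0], [0, 0, 0.14], 1],
    [[0, 0, 0], [0, 0, 0.14], 1],
    [[0, 0, 0], [0, 0, 0.14], 1],
    [[0, 0, 0], [0, 0, 0], 1],
  ],
)

```text
t: 2.58
eef_pos: [477.4, -233.6, 294.8]
ee_rot: [3.108, -0.461, 0.0]
force: [-0.0, -0.4, -0.1]
opening: 0.998
finger_force: 0.0
```

```bash
cat >> h.py <<'E'
from scipy.spatial.transform import Rotation as Ro
def go(bot,p,yaw):
    """tool-frame delta (cm) and turn to TCP p, tool x yaw (mod pi), pointing down"""
    s=bot.sense();R=Ro.from_rotvec(s['ee_rot']).as_matrix();e=np.array(s['eef_pos'])
    c,q=np.cos(yaw),np.sin(yaw);T=np.array([[c,q,0],[q,-c,0],[0,0,-1]])
    if T[:,0]@R[:,0]<0: T[:,:2]*=-1
    print('t',round(s['t'],2),'tcp',e.round(1),'yaw',np.arctan2(R[1,0],R[0,0]).round(3),'F',np.round(s['force'],1),'open',round(s['opening'],3),'ff',s['finger_force'])
    print('shift cm',(R.T@(np.array(p)-e)/10).round(2),'turn',Ro.from_matrix(R.T@T).as_rotvec().round(3),'joints',np.round(s['joint_pos'],2))
E
python3 - <<'E'
from rig import bot
from h import *
go(bot,(541,-147,73.2),-.295)
d=bot.snapshot('wrist');cv2.imwrite('pics/w1.png',d['img'][:,:,::-1]);np.savez('pics/w1.npz',**d)
print((-d['R'].T@d['t']).round(),d['R'][2])
for r in bot.trace('wrist','tote'):
    print(r['confidence'],r['pixels'].sum(),[ (a.min(),a.max()) for a in np.nonzero(r['pixels'])],fit([(d,r['pixels'])],TOTE,(541,-147),2))
print(proj(d,place([[0,0,92],[68,0,92],[-68,0,92]],541,-147,-.295)).round())
E
```

```text
t 2.58 tcp [ 477.4 -233.6  294.8] yaw -0.295 F [-0.  -0.4 -0.1] open 0.998 ff 0.0
shift cm [  3.57 -10.13  22.16] turn [ 0. -0.  0.] joints [-0.56 -0.18  1.81  0.    1.51  1.31]
[ 555. -257.  465.] [-0.27128969  0.08254469 -0.95895166]
0.82 3348 [(np.int64(0), np.int64(34)), (np.int64(357), np.int64(461))] (array([ 541., -147.,    0.]), np.float64(1.0))
0.67 11286 [(np.int64(85), np.int64(225)), (np.int64(153), np.int64(248))] (array([ 5.42573205e+02, -1.47527376e+02, -2.88504826e-01]), np.float64(0.02925978957853448))
[[191. 158.]
 [186.  95.]
 [195. 215.]]
```

View pics/w1.png

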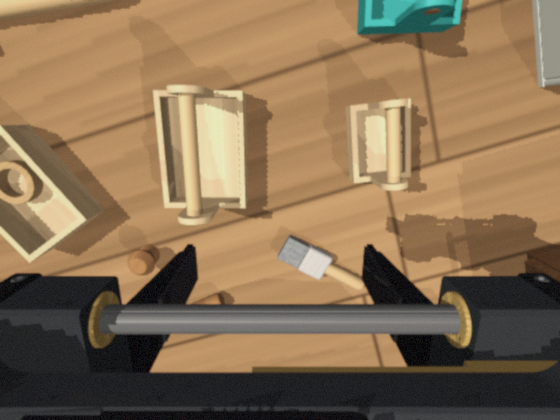

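The wrist view shows the large tote with its dowel from (187,95) to (192,215), as predicted, and the fit agrees within 2 mm.

Request:
jog_arm(
  moves=[
    [[1.8, -5, 0], [0, 0, 0], 1],
    [[1.8, -5, 0], [0, 0, 0], 1],
    [[0, -0.1, 4], [0, 0, 0], 1],
    [[0, 0, 4], [0, 0, 0], 1],
    [[0, 0, 4], [0, 0, 0], 1],
    [[0, 0, 3], [0, 0, 0], 1],
    [[0, 0, 0], [0, 0, 0], 1],
  ],
)

```text
t: 3.55
eef_pos: [539.3, -146.7, 141.6]
ee_rot: [-3.106, 0.461, 0.01]
force: [-0.1, -0.7, 0.5]
opening: 0.999
finger_force: 0.0
```

```bash
python3 - <<'E'
from rig import bot
from h import *
go(bot,(542,-147.3,73.2),-.29)
d=bot.snapshot('wrist');cv2.imwrite('pics/w2.png',d['img'][:,:,::-1])
E
```

```text
t 3.55 tcp [ 539.3 -146.7  141.6] yaw -0.295 F [-0.1 -0.7  0.5] open 0.999 ff 0.0
shift cm [ 0.32 -0.02  6.84] turn [-0.     0.006 -0.005] joints [-0.36 -0.02  1.92  0.    1.24  1.5 ]
```

View pics/w2.png

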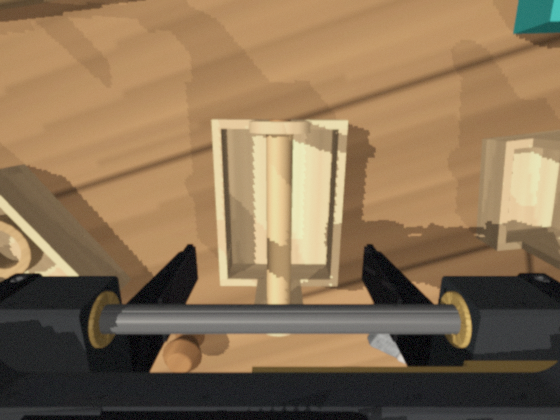

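The dowel (280,200) runs centrally between the fingers at (190,260) and (370,260), and the body clears it. I'll descend and close, taking the grip force moderately high so the tote can't swing.

Request:
jog_arm(
  moves=[
    [[0.3, 0, 2.5], [0, 0, 0], 1],
    [[0, 0, 2.5], [0, 0, 0], 1],
    [[0, 0, 1.8], [0, 0, 0], 1],
    [[0, 0, 0], [0, 0, 0], 0],
    [[0, 0, 0], [0, 0, 0], -1],
    [[0, 0, 0], [0, 0, 0], -1],
    [[0, 0, 0], [0, 0, 0], -1],
    [[0, 0, 0], [0, 0, 0], -1],
    [[0, 0, 0], [0, 0, 0], -1],
    [[0, 0, 0], [0, 0, 0], -1],
  ],
  grip_force=45,
)

```text
t: 4.85
eef_pos: [544.1, -148.3, 76.6]
ee_rot: [-3.107, 0.464, 0.0]
force: [0.7, 0.4, 0.0]
opening: 0.319
finger_force: 0.0
```

Request:
jog_arm(
  moves=[
    [[0, 0, -0.5], [0, 0, 0], -1],
    [[0, 0, -1], [0, 0, 0], -1],
    [[0, 0, -2], [0, 0, 0], -1],
    [[0, 0, -3], [0, 0, 0], -1],
    [[0, 0, -3], [0, 0, 0], -1],
    [[0, 0, -3], [0, 0, 0], -1],
    [[0, 0, -3], [0, 0, 0], -1],
    [[0, 0, 0], [0, 0, 0], -1],
  ],
)

```text
t: 5.85
eef_pos: [546.0, -149.0, 236.0]
ee_rot: [3.106, -0.463, 0.012]
force: [0.4, -0.4, -3.7]
opening: 0.176
finger_force: 45.0
```

```bash
python3 - <<'E'
from rig import bot
from h import *
go(bot,(513,403.5,230),.18)
E
```

```text
t 5.85 tcp [ 546. -149.  236.] yaw -0.296 F [ 0.4 -0.4 -3.7] open 0.176 ff 44.996439814567566
shift cm [-19.29 -51.89   0.43] turn [ 0.002 -0.007 -0.476] joints [-0.36 -0.08  1.82  0.    1.39  1.51]
```

Fingers were still closing when the lift began, so the grasp may be off. I'll check the hold.

```bash
python3 - <<'E'
from rig import bot
from h import *
d=bot.snapshot('wrist');e=bot.snapshot('side')
u,v=proj(e,[[546,-149,200]])[0].astype(int)
c=cv2.resize(e['img'][v-70:v+90,u-70:u+90],(420,420),interpolation=2)
cv2.imwrite('pics/w3.png',cv2.resize(np.hstack([d['img'],c]),(798,342))[:,:,::-1])
s=bot.sense();print(s['force'],s['wrist_torque'])
for z in (105,115,125,135,145,155): # hypothetical underside heights
  for cam,D in (('side',e),):
    r=[r['pixels'] for r in bot.trace(cam,'tote') if r['pixels'][v-40:v+60,u-40:u+40].sum()>300]
    if r:
        h=hullmask(D,TOTE,(546,-149,-.295),1,z);m=np.zeros_like(h);cv2.fillConvexPoly(m,cv2.convexHull(np.argwhere(cv2.morphologyEx(r[0].astype(np.uint8),cv2.MORPH_OPEN,np.ones((3,3))))[:,::-1]),1)
        print(z,(h&m).sum()/(h|m).sum())
for c in('side','wrist'):
  for r in bot.pinpoint(c,'tote'): print(c,np.round(r['at']),r['confidence'])
E
```

```text
[-0.14890838 -0.25114955 -5.7467239 ] [ 0.04170294  0.03260347 -0.04188188]
105 0.6758869512928443
115 0.7382133995037221
125 0.8328445747800587
135 0.8576083414793092
145 0.8566785830354241
155 0.7925531914893617
side [ 682. -456.    1.] 0.84
side [ 543. -150.  151.] 0.73
wrist [ 545. -147.  151.] 0.68
```

View pics/w3.png

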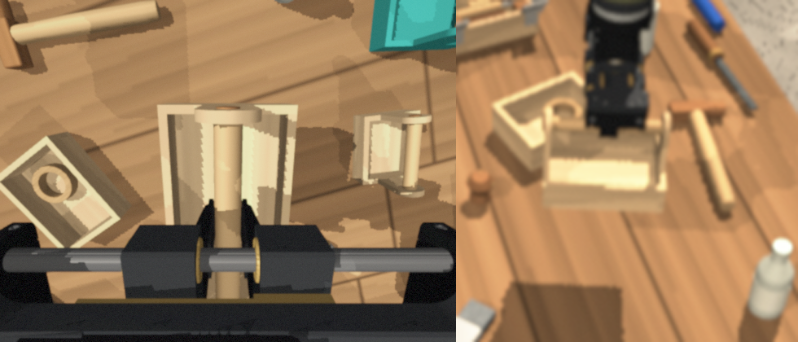

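The tote hangs level and is held at about 5.7 N, but the dowel seems to sit near the fingertips: the underside measures about 145, against the 160 expected. There's plenty of time, so I'll set it back down where it was and regrip properly.

Request:
jog_arm(
  moves=[
    [[-0.2, 0, 3], [0, 0, 0], -1],
    [[0, 0, 3], [0, 0, 0], -1],
    [[0, 0, 3], [0, 0, 0], -1],
    [[0, 0, 2.5], [0, 0, 0], -1],
    [[0, 0, 1.5], [0, 0, 0], -1],
    [[0, 0, 0.5], [0, 0, 0], -1],
    [[0, 0, 0], [0, 0, 0], -1],
  ],
)

```text
t: 7.22
eef_pos: [542.6, -147.9, 97.2]
ee_rot: [3.107, -0.464, 0.001]
force: [0.0, -0.1, -4.1]
opening: 0.176
finger_force: 45.0
```

Request:
jog_arm(
  moves=[
    [[0, 0, 0.4], [0, 0, 0], -1],
    [[0, 0, 0], [0, 0, 0], -1],
  ],
)

```text
t: 7.48
eef_pos: [542.5, -147.9, 93.1]
ee_rot: [3.107, -0.464, 0.001]
force: [-0.4, -0.1, -3.7]
opening: 0.182
finger_force: 45.0
```

Request:
jog_arm(
  moves=[
    [[0, 0, 0.3], [0, 0, 0], -1],
    [[0, 0, 0], [0, 0, 0], -1],
  ],
)

```text
t: 7.72
eef_pos: [542.1, -147.7, 89.4]
ee_rot: [-3.107, 0.464, 0.001]
force: [-0.2, 0.5, -4.0]
opening: 0.181
finger_force: 45.0
```

Request:
jog_arm(
  moves=[
    [[0, 0, 0.3], [0, 0, 0], -1],
    [[0, 0, 0], [0, 0, 0], -1],
  ],
)

```text
t: 7.98
eef_pos: [542.0, -147.7, 86.3]
ee_rot: [-3.107, 0.464, 0.001]
force: [0.1, -0.1, -3.9]
opening: 0.182
finger_force: 45.0
```

Request:
jog_arm(
  moves=[
    [[0, 0, 0.3], [0, 0, 0], -1],
    [[0, 0, 0], [0, 0, 0], -1],
  ],
)

```text
t: 8.22
eef_pos: [542.3, -147.8, 83.6]
ee_rot: [-3.107, 0.464, -0.0]
force: [-0.1, 1.4, -4.3]
opening: 0.18
finger_force: 45.0
```

Request:
jog_arm(
  moves=[
    [[0, 0, 0.3], [0, 0, 0], -1],
    [[0, 0, 0], [0, 0, 0], -1],
  ],
)

```text
t: 8.48
eef_pos: [542.7, -147.5, 83.1]
ee_rot: [-3.107, 0.463, 0.0]
force: [-4.9, 4.0, 8.5]
opening: 0.178
finger_force: 45.0
```

Request:
jog_arm(
  moves=[
    [[0, 0, 0], [0, 0, 0], 0],
    [[0, 0, 0], [0, 0, 0], 0],
    [[0, 0, 0], [0, 0, 0], 0],
    [[0, 0, 0], [0, 0, 0], 0],
    [[0, 0, 0.5], [0, 0, 0], 0],
    [[0, 0, 0.5], [0, 0, 0], 0],
    [[0, 0, 0], [0, 0, 0], 0],
    [[0, 0, 0], [0, 0, 0], -1],
    [[0, 0, 0], [0, 0, 0], -1],
    [[0, 0, 0], [0, 0, 0], -1],
  ],
  grip_force=45,
)

```text
t: 9.72
eef_pos: [542.4, -147.8, 70.8]
ee_rot: [3.107, -0.464, 0.001]
force: [-0.3, 0.6, -0.7]
opening: 0.241
finger_force: 0.0
```

Request:
jog_arm(
  moves=[
    [[0, 0, 0], [0, 0, 0], -1],
    [[0, 0, 0], [0, 0, 0], -1],
    [[0, 0, 0], [0, 0, 0], -1],
    [[0, 0, 0], [0, 0, 0], -1],
  ],
)

```text
t: 10.22
eef_pos: [542.5, -147.6, 70.8]
ee_rot: [-3.107, 0.464, -0.001]
force: [1.1, 3.6, 1.1]
opening: 0.178
finger_force: 45.0
```

Request:
jog_arm(
  moves=[
    [[0, 0, -1], [0, 0, 0], -1],
    [[0, 0, -2], [0, 0, 0], -1],
    [[0, 0, -3], [0, 0, 0], -1],
    [[0, 0, -3], [0, 0, 0], -1],
    [[0, 0, -3], [0, 0, 0], -1],
    [[0, 0, -3], [0, 0, 0], -1],
    [[0, 0, -2], [0, 0, 0], -1],
    [[0, 0, -1], [0, 0, 0], -1],
    [[0, 0, 0], [0, 0, 0], -1],
  ],
)

```text
t: 11.35
eef_pos: [542.3, -147.9, 251.0]
ee_rot: [3.107, -0.464, 0.001]
force: [0.4, -0.8, -4.9]
opening: 0.179
finger_force: 45.0
```

Request:
jog_arm(
  moves=[
    [[-1, -2.1, 0], [0, 0, 0], -1],
    [[-2.1, -4.2, 0], [0, 0, 0], -1],
    [[-2.1, -4.2, 0], [0, 0, 0], -1],
    [[-2.1, -4.2, 0], [0, 0, 0], -1],
    [[-2.1, -4.2, 0], [0, 0, 0], -1],
    [[-2.1, -4.2, 0], [0, 0, 0], -1],
    [[-2.1, -4.2, 0], [0, 0, 0], -1],
    [[-2.1, -4.2, 0], [0, 0, 0], -1],
    [[-2.1, -4.2, 0], [0, 0, 0], -1],
    [[-1, -2.1, 0], [0, 0, 0], -1],
  ],
)

```text
t: 12.6
eef_pos: [470.4, 271.2, 249.0]
ee_rot: [3.107, -0.459, -0.005]
force: [0.9, -0.7, -4.8]
opening: 0.179
finger_force: 45.0
```

Request:
jog_arm(
  moves=[
    [[0, 0, 0], [0, 0, -0.12], -1],
    [[0, 0, 0], [0, 0, -0.12], -1],
    [[0, 0, 0], [0, 0, -0.12], -1],
    [[0, 0, 0], [0, 0, -0.12], -1],
    [[0, 0, 0], [0, 0, 0], -1],
  ],
)

```text
t: 13.22
eef_pos: [471.4, 269.0, 249.1]
ee_rot: [3.128, 0.287, -0.004]
force: [0.2, 0.6, -4.5]
opening: 0.178
finger_force: 45.0
```

```bash
python3 - <<'E'
from rig import bot
from h import *
go(bot,(513,404,200),.18)
d=bot.snapshot('wrist');cv2.imwrite('pics/w4.png',d['img'][:,:,::-1]);np.savez('pics/w4.npz',**d)
print(proj(d,place(box(166,126,50),513,404,.18)).round())
for r in bot.trace('wrist','base_tray'):
    print(r['confidence'],r['pixels'].sum(),[ (a.min(),a.max()) for a in np.nonzero(r['pixels'])],fit([(d,r['pixels'])],TRAYH,(513,404),2))
for r in bot.pinpoint('wrist','base_tray'): print(r)
E
```

```text
t 13.22 tcp [471.4 269.  249.1] yaw 0.183 F [ 0.2  0.6 -4.5] open 0.178 ff 44.998149275779724
shift cm [  6.56 -12.52   4.89] turn [0.    0.003 0.003] joints [ 0.42 -0.13  1.85  0.    1.43  1.81]
[[226. 203.]
 [119. 203.]
 [219.  48.]
 [ 97.  48.]]
0.92 6221 [(np.int64(248), np.int64(371)), (np.int64(58), np.int64(169))] (array([513., 404.,   0.]), np.float64(1.0))
0.85 19511 [(np.int64(30), np.int64(219)), (np.int64(75), np.int64(232))] (array([5.15445731e+02, 4.05897796e+02, 1.65429812e-01]), np.float64(0.13488931484195887))
{'at': [512.6, 401.0, -2.1], 'confidence': 0.94}
{'at': [238.1, 445.0, 0.1], 'confidence': 0.7}
```

View pics/w4.png

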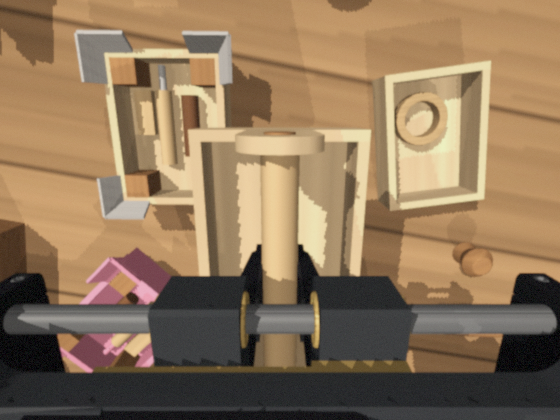

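The guided tray is at (165,125), with its near-right corner hidden by the held tote. I'll crop to pick out the rim edges.

```bash
python3 - <<'E'
import cv2
i=cv2.imread('pics/w4.png')[20:225,65:245]
cv2.imwrite('pics/crop4.png',cv2.resize(i,None,fx=2.9,fy=2.9,interpolation=cv2.INTER_CUBIC))
E
```

```text
(no output)
```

View pics/crop4.png

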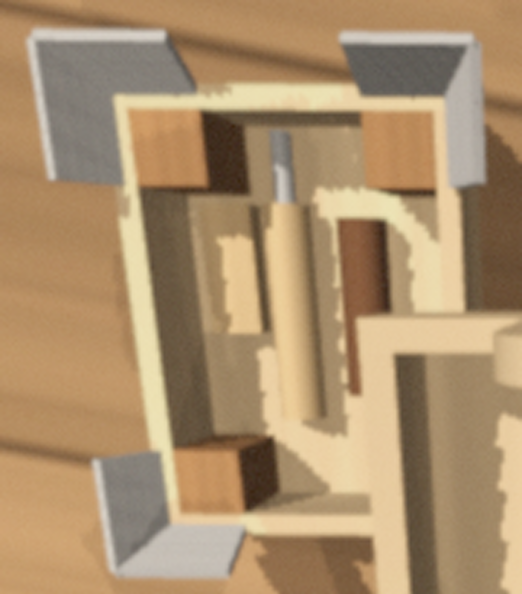

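```bash
python3 - <<'E'
from h import *
from scipy.optimize import least_squares
d=dict(np.load('pics/w4.npz'))
c=lambda u,v:np.array([65+u/2.9-.3,20+v/2.9-.3])
M=[((92,72,72),c(33,35)),((92,-72,72),c(476,37)),((-92,72,72),c(112,574)),((79,59,50),c(115,95)),((79,-59,50),c(445,97)),((-79,59,50),c(172,520))]
X=np.array([m[0] for m in M],float);U=np.array([m[1] for m in M])
L=[(0,83,c(270,84)),(1,63,c(133,320)),(0,-83,c(300,535))]
def back(p,z):
    r=d['R'].T@np.linalg.inv(d['mtx'])@[*p,1];o=-d['R'].T@d['t'];return (o+r*(z-o[2])/r[2])[:2]
def res(q,pts=True,lines=True):
    co,s=np.cos(q[2]),np.sin(q[2]);out=[]
    for x,u in zip(X,U):
        w=back(u,x[2])-q[:2];loc=np.array([co*w[0]+s*w[1],-s*w[0]+co*w[1]]);out+=list(loc-x[:2])
    for ax,v,u in L:
        w=back(u,50)-q[:2];loc=[co*w[0]+s*w[1],-s*w[0]+co*w[1]];out.append(loc[ax]-v)
    return np.array(out)
r=least_squares(res,[513,404,.18],loss='soft_l1');print(r.x,res(r.x).round(1))
# held tote as the wrist camera sees it: near-rear wall corners
for z in (178,):
    print(proj(d,place(box(150,110,40),471.4,269,.183,z)).round())
E
```

```text
[5.12850062e+02 4.01657141e+02 1.72505041e-01] [ 0.7  0.5  1.7 -1.9 -2.2  1.5 -0.5 -0.1  0.1 -0.   0.9 -0.6 -0.3  0.3
 -0.9]
[[354. 338.]
 [204. 338.]
 [370. 127.]
 [187. 127.]]
```

Request:
jog_arm(
  moves=[
    [[1.6, -3, 0], [0, 0, 0.01], -1],
    [[1.6, -3, 0], [0, 0, 0], -1],
    [[1.6, -3, 0], [0, 0, 0], -1],
    [[1.6, -3.3, 0], [0, 0, 0], -1],
    [[0, 0, 2], [0, 0, 0], -1],
    [[0, 0, 3], [0, 0, 0], -1],
    [[0, 0, 2], [0, 0, 0], -1],
    [[0, 0, 0], [0, 0, 0], -1],
  ],
)

```text
t: 14.38
eef_pos: [512.6, 399.5, 177.4]
ee_rot: [3.127, 0.271, -0.008]
force: [-0.2, -1.1, -3.6]
opening: 0.178
finger_force: 45.0
```

```bash
python3 - <<'E'
from rig import bot
from h import *
go(bot,(513.5,401.7,121),.173)
E
```

```text
t 14.38 tcp [512.6 399.5 177.4] yaw 0.173 F [-0.2 -1.1 -3.6] open 0.178 ff 44.9871164560318
shift cm [ 0.15 -0.22  5.64] turn [ 0.002  0.005 -0.   ] joints [ 0.58  0.15  1.68 -0.    1.31  1.98]
```

Request:
jog_arm(
  moves=[
    [[0.1, -0.2, 1.0], [0, 0, 0], -1],
    [[0, 0, 1.0], [0, 0, 0], -1],
    [[0, 0, 0.8], [0, 0, 0], -1],
    [[0, 0, 0.5], [0, 0, 0], -1],
    [[0, 0, 0], [0, 0, 0], -1],
  ],
)

```text
t: 15.0
eef_pos: [514.6, 402.9, 147.0]
ee_rot: [3.129, 0.273, -0.001]
force: [-0.1, -0.4, -4.1]
opening: 0.178
finger_force: 45.0
```

Request:
jog_arm(
  moves=[
    [[0, 0, 0.5], [0, 0, 0], -1],
    [[0, 0, 0.5], [0, 0, 0], -1],
    [[0, 0, 0], [0, 0, 0], -1],
  ],
)

```text
t: 15.38
eef_pos: [514.5, 402.8, 136.9]
ee_rot: [3.129, 0.273, -0.002]
force: [-0.1, -0.2, -5.5]
opening: 0.177
finger_force: 45.0
```

Request:
jog_arm(
  moves=[
    [[-0.1, 0.1, 0.4], [0, 0, 0], -1],
    [[0, 0, 0.4], [0, 0, 0], -1],
    [[0, 0, 0], [0, 0, 0], -1],
  ],
)

```text
t: 15.75
eef_pos: [513.7, 401.7, 129.0]
ee_rot: [3.129, 0.273, -0.002]
force: [0.6, -0.2, -3.9]
opening: 0.176
finger_force: 45.0
```

Request:
jog_arm(
  moves=[
    [[0, 0, 0.3], [0, 0, 0], -1],
    [[0, 0, 0], [0, 0, 0], -1],
  ],
)

```text
t: 16.0
eef_pos: [513.9, 401.8, 126.3]
ee_rot: [3.129, 0.273, -0.001]
force: [-0.7, -0.2, -4.5]
opening: 0.182
finger_force: 45.0
```

Request:
jog_arm(
  moves=[
    [[0, 0, 0.3], [0, 0, 0], -1],
    [[0, 0, 0], [0, 0, 0], -1],
  ],
)

```text
t: 16.25
eef_pos: [513.9, 401.8, 123.3]
ee_rot: [3.129, 0.273, -0.001]
force: [0.5, -0.3, -4.9]
opening: 0.182
finger_force: 45.0
```

Request:
jog_arm(
  moves=[
    [[0, 0, 0.2], [0, 0, 0], -1],
    [[0, 0, 0], [0, 0, 0], -1],
  ],
)

```text
t: 16.5
eef_pos: [514.0, 401.9, 121.5]
ee_rot: [3.13, 0.273, -0.0]
force: [-0.2, -0.1, -4.6]
opening: 0.177
finger_force: 45.0
```

Request:
jog_arm(
  moves=[
    [[0, 0, 0.1], [0, 0, 0], -1],
    [[0, 0, 0], [0, 0, 0], -1],
  ],
)

```text
t: 16.75
eef_pos: [514.2, 401.9, 121.1]
ee_rot: [-3.13, -0.273, -0.001]
force: [-1.3, -1.7, -1.5]
opening: 0.182
finger_force: 45.0
```

Request:
jog_arm(
  moves=[
    [[0, 0, 0.1], [0, 0, 0], -1],
    [[0, 0, 0], [0, 0, 0], -1],
  ],
)

```text
t: 17.0
eef_pos: [514.3, 401.7, 121.0]
ee_rot: [3.129, 0.273, 0.001]
force: [-3.5, -4.4, 4.2]
opening: 0.178
finger_force: 45.0
```

It is seated on the rim at the expected height, with load taken. I'll release and rise straight up.

Request:
jog_arm(
  moves=[
    [[0, 0, 0], [0, 0, 0], 0.4],
    [[0, 0, 0], [0, 0, 0], 0.4],
    [[0, 0, 0], [0, 0, 0], 0.4],
    [[0, 0, 0], [0, 0, 0], 0.4],
    [[0, 0, 0], [0, 0, 0], 0.4],
    [[0, 0, -1], [0, 0, 0], 0.4],
    [[0, 0, -2], [0, 0, 0], 0.4],
    [[0, 0, -3], [0, 0, 0], 0.4],
    [[0, 0, -4], [0, 0, 0], 0.4],
    [[0, 0, 0], [0, 0, 0], 0.4],
  ],
)

```text
t: 18.25
eef_pos: [516.5, 403.6, 226.8]
ee_rot: [-3.124, -0.272, -0.015]
force: [0.3, -0.5, 0.1]
opening: 0.697
finger_force: 0.0
```

Request:
jog_arm(
  moves=[
    [[-2, 2, -3], [0, 0, 0], 0.4],
    [[-3, 4, -2], [0, 0, 0], 0.4],
    [[-3, 4, -2], [0, 0, 0], 0.4],
    [[-2, 4, 0], [0, 0, 0], 0.4],
    [[0, 0, 0], [0, 0, 0], 0.4],
  ],
)

```text
t: 18.88
eef_pos: [439.2, 245.0, 290.3]
ee_rot: [-3.13, -0.269, -0.002]
force: [-0.0, 0.8, 0.6]
opening: 0.7
finger_force: 0.0
```

```bash
python3 - <<'E'
from rig import bot
from h import *
s=bot.sense();print(s['t'],s['eef_pos'],s['opening'],s['finger_force'])
d=bot.snapshot('wrist');t=bot.snapshot('top');np.savez('pics/w5.npz',**d)
for c in('wrist','top'):
  for th in('tote','base_tray'):
    for r in bot.pinpoint(c,th): print(c,th,np.round(r['at']),r['confidence'])
e=bot.snapshot('side');f=cv2.resize(e['img'][85:205,210:330],(420,420),interpolation=2)
cv2.imwrite('pics/w5.png',cv2.resize(np.hstack([d['img'],f]),(798,342))[:,:,::-1])
for r in bot.trace('wrist','tote'):
    x=r['pixels']
    if x.sum()>2000: print(r['confidence'],fit([(d,x)],TOTE,(513,402),2,50))
E
```

```text
18.875 [439.16977365 244.96348013 290.31085163] 0.7001549203984431 0.0
wrist base_tray [240. 444.  -1.] 0.76
top tote [ 679. -453.   -6.] 0.84
top base_tray [238. 444.  -0.] 0.86
0.75 (array([5.12887176e+02, 3.99013270e+02, 1.80697277e-01]), np.float64(0.02240932642487048))
```

View pics/w5.png

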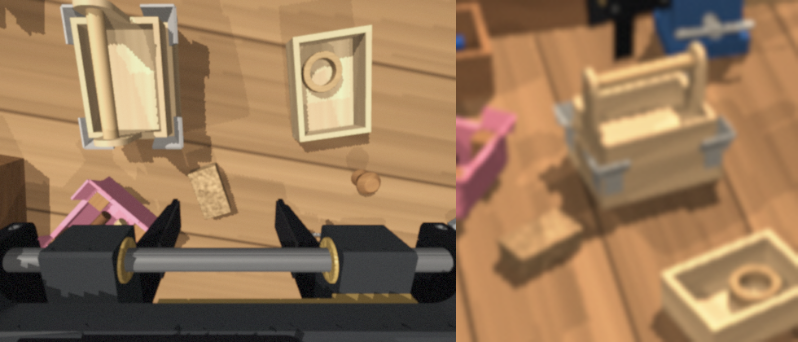

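The tote sits level inside all four guides (wrist view about (125,75), side view about (645,130)). Its fit at 50 mm height matches the tray pose to within 3 mm, and the gripper is clear.

```bash
python3 -c "
from rig import bot
print(bot.hand_in())"
```

```text
the job is handed in; nothing more can be done
None
```

The larger plywood tote is seated level on the rim of the guided base tray, inside all four guides, and released; the job was handed in at about 19 s, with one set-down and regrip of the tote at its start spot along the way.

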